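# Open the rinse tank and brush it out

### The job

Open the steel rinse tank: tip its loose orange cover up and over so that it stands on edge in the slot beside the tank, leaning back on the two posts. Then take the blue brush out of its white pot, run it inside the tank down until it touches the bottom and back up to near the rim, twice, and leave it standing or leaning in the tank, bristles down. Do not drop the cover or the brush onto the bench, and do not shift or tip the cup, bottles and other things around.

Things in the scene. Friction and masses are not known exactly. Their poses are not given: they have to be found in the camera images.
- wash_station: fixed open steel tank, cover slot along its rear wall. Origin on the bench under the tank's centre; x points from the tank to the slot, which is on the robot's left (world +y, give or take 20 degrees). Outside 112 (x) x 140 (y) mm, rim 85 mm high, walls 5 mm, inner floor 5 mm above the bench. The rear wall's outer face is at x = +56 mm
- slot (a point): middle of the floor of the cover slot, 50 mm above the bench, 65 mm behind the tank's centre. The slot is 18 mm wide (station x = 56 to 74 mm), between the tank's rear wall and two 10 mm posts at y = +-50 mm; the posts are upright to rim height (85 mm), then lean back 13 degrees up to a cross bar at 165 mm height
- cover: loose orange plate 146 (x) x 160 (y) x 5 mm, 0.15 to 0.30 kg, too wide to grasp. Origin: centre of the plate's underside; x, y, z as the tank's while it lies on the rim. Ribs 8 mm deep below (along x at y = +-59 mm for x = -40 to +20 mm; along y at x = -40 mm) sit inside the walls with about 3 mm play. It reaches 12 mm past the rear wall, 6 mm short of the posts, and 10 mm past each side
- cover_front (a point): middle of the underside of the cover's front edge, 85 mm high, 22 mm out from the tank's front wall (station x = -78 mm, the side away from the slot). Lifted here from below, the cover swings up about the top of the rear wall; past about 45 degrees its rear edge slides down towards the slot; pushed past upright it drops in and leans back on the posts, top edge about 195 mm high
- brush: upright brush 190 mm long, 0.1 kg: blue head with white bristle rings, 37 mm across, 75 mm long (its solid core, 34 mm across, has a flat foot); 8 mm steel rod; black round handle 22 mm thick from 130 to 190 mm above the foot. Origin: centre of the foot; z up along the brush. It stands loose in brush_holder
- brush_holder: fixed white pot, 54 to 60 mm across outside, 60 mm high, inside about 46 mm wide, inner floor 5 mm above the bench; origin under its centre
- paper_cup: open kraft-brown paper cup, 80 mm across the rim, 95 mm tall; origin: centre of its underside. Bystander. It and the brush pot stand to the left of the tank, one nearer the robot, one farther (they swap at random)
- bottle_amber: amber dropper bottle, 44 mm across, 103 mm tall, black bulb on top; origin under its centre. Bystander
- bottle_green: green dropper bottle, same size. Bystander
- bottle_clear: reddish-brown dropper bottle, same size. Bystander
- tray: shallow white tray 100 x 130 x 14 mm. Bystander
- round_case: round black zip case with a red band, 148 mm across, 40 mm tall. Bystander
- mouse: black computer mouse 105 x 60 x 30 mm. Bystander
Mind the look-alikes: they are no part of the job. Of the things like the cover, leave any that is turquoise; of the rest the larger one is meant.

How it is judged (in metres and radians):
On the way, in this order (a step that is already met when the one before it is completed fails the run):
1. the cover stands in the slot beside the tank, leaning back on the posts, let go (angle between cover's own z axis and vertical between 1.5 and 2.2 rad and x of cover in the frame of wash_station between 0.05 and 0.13 m and y of cover in the frame of wash_station between -0.05 and 0.05 m and z of cover in the frame of wash_station between 0.085 and 0.15 m and linear speed of cover below 0.03 m/s and contact force between cover and the arm below 0.1 N and contact force between cover and the fingers below 0.1 N), for 0.2 s.
2. the brush's foot touches the tank's floor (x of brush in the frame of wash_station between -0.05 and 0.05 m and y of brush in the frame of wash_station between -0.065 and 0.065 m and z of brush in the frame of wash_station below 0.012 m and contact force between brush and wash_station above 0.3 N), for 0.05 s.
3. the brush is drawn up inside the tank, its foot more than 40 mm above the tank's floor (x of brush in the frame of wash_station between -0.05 and 0.05 m and y of brush in the frame of wash_station between -0.065 and 0.065 m and z of brush in the frame of wash_station between 0.045 and 0.12 m), for 0.05 s.
4. the brush touches the floor a second time (all of step 2), for 0.05 s.
5. the brush is drawn up a second time (all of step 3), for 0.05 s.
At the end, for the whole second after the job is handed in: The cover stands still in the slot, leaning back on the posts (at most 4 degrees short of upright, 36 past it; within 50 mm sideways of the middle); the brush rests in the tank, foot within 25 mm of its floor, tilt under 63 degrees; both let go (all of step 1 and x of brush in the frame of wash_station between -0.05 and 0.05 m and y of brush in the frame of wash_station between -0.065 and 0.065 m and z of brush in the frame of wash_station below 0.03 m and angle between brush's own z axis and vertical below 1.1 rad and linear speed of brush below 0.03 m/s); the robot touches nothing.
It fails at once if the cover falls to the bench or into the tank (height (world z) of cover below 0.06 m).
It fails at once if the brush falls over outside the pot and the tank (angle between brush's own z axis and vertical above 1.2 rad and height (world z) of brush below 0.1 m).
It fails at once if a bystander is shifted by more than 30 mm or tipped over (distance of any of paper_cup, bottle_amber, bottle_green, bottle_clear, tray, round_case, mouse from where it was at the start of the episode above 0.03 m or angle between any of paper_cup, bottle_amber, bottle_green, bottle_clear, tray, round_case, mouse's own z axis and vertical above 0.6 rad).
It also fails if it takes over 69 s, if anything falls off the work surface, if the arm or the gripper's body presses on something with over 40 N, if the wrist force passes 120 N, or if a joint passes its speed limit or range.

### The arm

A 6-joint arm with a two-finger parallel gripper is mounted at the origin on the work surface. World frame = base frame: x ahead of the robot, y to its left, z up, the work surface at z = 0. Lengths are in mm, angles in degrees, forces in N, time in s.
With the tool pointing down it reaches from about 275 to 750 mm from the base axis. Payload 10.2 kg.
Tool frame: the origin (TCP) lies at the very end of the fingers, on their centre line; the grasp point (between the pads) lies 19 mm behind it; z points along the fingers, y is the line along which they close (so a half turn about z gives the same grasp; the last joint's range is limited). The gripper opens to 85 mm and grips with 20 to 120 N. Pads are 22 mm wide; open, the fingers measure 114 mm over their backs; the gripper's body (76 mm by 85 mm) begins 54 mm behind the grasp point. The pads swing forward as they close: fully open they stand 13 mm farther back than shut.
Start: joints at [53.033, 17.928, 85.812, -0, 76.261, -12.8], TCP at [214.95, 478.986, 231.294] pointing down, gripper open.
Joint ranges: [-168.41, 168.41], [-55.51, 124.54], [10.69, 146.95], [-70.63, 250.63], [1, 178], [-165.06, 165.06]. Speed limits (degrees/s): [136.94, 136.94, 172.46, 180, 180, 180].

### API

Orientations are given as a 3x3 rotation matrix whose columns are the frame's x, y, z axes.
In Python, from cell import get_state, read_camera, calibration, job_done, silhouettes gives the robot as it stands.
- The arm moves only by the tool play_rows, never from a script. Its argument "plan" is text: rows parted by semicolons, each of 6 numbers parted by spaces: the shift along the tool's x, y, z in m, then the turn, a rotation vector about the tool's x, y, z in degrees. In form: dx dy dz rx ry rz; .... A call has 1 to 5 rows; each row is the pose to reach, as a shift and turn from the pose commanded when the call began, along the tool's axes at that moment; what a row does not reach only later rows make up. A row lasts 1/8 s, in which the tool goes at most 62.5 mm and 10.7 degrees, less where a joint would pass 70% of its speed; a pose out of reach is approached as far as the arm can. A call with a gripper value outside its range is refused whole. "grip" is the finger opening in m, from 0 to 0.0854, set as the call begins (left out, the last holds). The fingers move at their own pace and stop on an object; "grip_force" is the grip in N (left out, the last holds). Time passes only in rows, so rows that repeat a pose let the fingers close. It gives the time, the measured TCP pose, the force, the opening and the grip force at its end, in the units of the state.
- get_state(): the state, without advancing time (a new reading comes with each control period).
- read_camera(name): name is "scene" or "top" or "wrist"; returns (picture, depth): 400x640x3 uint8, blue, green, red; 400x640 float32, mm along the optical axis (not along the pixel's ray), 0 where there is no reading.
- calibration(name): a dict with "fov_y" (degrees; the focal length in pixels is half the picture's height over the tangent of half this angle, whatever the lens; pixels are square), "cx", "cy" (the principal point, pixels), "R" (3x3) and "t" (3): a world point X has camera coordinates R X + t. Camera axes: x right, y down, z forward; pixel columns grow to the right and rows downward; lengths in mm; the calibration is good to about 2 mm. A picture is of the moment at which its call begins: read the wrist's pose just before it. calibration takes no time and is no camera call; for the wrist camera it gives the pose at the moment of the call.
- job_done(): hands the job in; it is judged then, once.
Trained networks look in the newest picture that a camera, given by its name, has taken for a name from the list of things; names that differ only in an ending like _2 or _b are one class to them, and where a whole thing is asked for, a point or a joint stands for the part that bears it (a point fixed in the world has none). Each returns a list of dicts, best first, with "conf" (0 to 1); they miss things now and then, are a little off and sometimes report something else, mostly with a low value. They report only what shows in the picture. A call takes as long as a camera call. They do not tell look-alikes from the thing itself.
- silhouettes(camera, thing): "region" (400x640 bool, what is visible of it) and "extent" ([left, top, right, bottom] in pixels, round what is visible of it).
The state is a dict: "clock": time; "joint_pos": joint angles; "qvel": joint speeds; "joint_torque": joint torques, N m; "tcp_pos": TCP position; "orientation": TCP orientation; "wrist_force": force on the tool from outside, world axes, zero at the start; "moment": the same for the moment, N m; "width": finger opening in mm; "grip_force": force on a finger pad.
Only numpy, scipy, OpenCV 4.12 (cv2) and the standard library are available. Lean on these libraries where they do the work, as an engineer would, in place of code of your own. Each camera call takes 0.05 s, during which the arm holds its last target. There are 200 camera calls.

## Working session

There is one attempt and no reset: what is moved stays moved. The work goes in short steps, Python scripts to look and compute and a tool call to move; the robot and the scene stay as the last step left them, time stands still between calls to the robot, and variables do not carry over. Pictures are saved under pics/ and viewed, at most 10 in all, crops included, and the job is handed in when it is done.

Besides the shell and the picture viewer there is one more tool, called after ">>>" as name(argument=value, ...) on one line, values as JSON. play_rows: Moves the arm, as the interface text tells. Its arguments: {"type":"object","properties":{"plan":{"type":"string"},"grip":{"type":"number"},"grip_force":{"type":"number"}},"required":["plan"]}

```bash
mkdir -p pics; ls; cat > h.py <<'E'
import numpy as np, cv2
from cell import *
def K(n):
    c=calibration(n); f=200/np.tan(np.radians(c['fov_y'])/2); return f,c['cx'],c['cy'],np.array(c['R']),np.array(c['t'])
def world(k,u,v,d):
    f,cx,cy,R,t=k; u,v,d=map(np.asarray,(u,v,d)); P=np.stack([(u-cx)/f*d,(v-cy)/f*d,d*1.0],-1); return (P-t)@R
def proj(k,X):
    f,cx,cy,R,t=k; p=R@np.asarray(X)+t; return p[0]/p[2]*f+cx,p[1]/p[2]*f+cy
E
python3 - <<'E'
from h import *
print(get_state())
for n in ['scene','top']:
    im,d=read_camera(n); cv2.imwrite(f'pics/{n}0.png',im); np.save(f'{n}0.npy',d)
    k=K(n); print(n,k[0],k[1:3],'cam',-k[3].T@k[4])
    for th in ['cover','wash_station','brush','brush_holder','paper_cup']:
        for s in silhouettes(n,th)[:4]:
            r=s['region']&(d>0); v,u=np.nonzero(r)
            P=world(k,u,v,d[r]) if len(u) else np.zeros((1,3))
            print(th,round(s['conf'],2),s['extent'],r.sum(),np.median(P,0).round(),np.percentile(P,2,0).round(),np.percentile(P,98,0).round())
E
```

```text
pics
{'clock': 0.0, 'joint_pos': array([ 5.30323528e+01,  1.79611702e+01,  8.58555163e+01, -2.87849594e-04,
        7.62602650e+01, -1.28002069e+01]), 'qvel': array([-0.09281553,  0.01341117, -0.15050108, -0.03564407,  0.01025332,
       -0.07782651]), 'joint_torque': array([-1.17705789e-03, -4.12250662e+01, -2.59745389e+01, -2.69604134e-04,
        4.15256945e-03,  1.34569527e-05]), 'tcp_pos': array([214.78980381, 478.76244193, 230.70975997]), 'orientation': array([[-9.12353289e-01,  4.09403016e-01, -8.03766397e-04],
       [ 4.09403700e-01,  9.12352702e-01, -1.07600325e-03],
       [ 2.92799468e-04, -1.31076004e-03, -9.99999098e-01]]), 'wrist_force': array([0.47191484, 0.00197694, 0.5805431 ]), 'moment': array([-0.00142083, -0.03535553, -0.0186532 ]), 'grip_force': 0.0, 'width': 85.19627650646572}
scene 422.46773467886305 (326.30697694416114, 190.88420662234) cam [1304.22975903   54.25787581  851.38627132]
cover 0.86 [309.0, 165.2, 388.7, 227.5] 2734 [565. -42.  90.] [ 474. -121.   73.] [641.  32.  93.]
cover 0.85 [249.4, 250.4, 326.9, 307.4] 3810 [ 793. -138.   13.] [ 714. -218.  
[... 924 characters left out ...]
  28.  95.]
cover 0.62 [261.5, 255.2, 303.8, 292.9] 1260 [359.  39.   9.] [310. -13.   5.] [406.  90.  14.]
cover 0.59 [313.6, 95.0, 374.3, 152.0] 2791 [ 786. -142.   13.] [ 714. -220.    8.] [860. -62.  18.]
wash_station 0.62 [259.9, 170.2, 288.1, 219.3] 547 [580.  45.  85.] [521.  20.  -1.] [637.  80. 173.]
brush 0.82 [154.4, 228.1, 186.7, 241.6] 292 [469. 302.  83.] [453. 293.  47.] [483. 321. 196.]
brush 0.31 [259.6, 161.7, 278.5, 179.8] 199 [651.  73.  62.] [633.  54.  34.] [672.  96. 105.]
brush_holder 0.81 [177.3, 224.0, 198.1, 245.9] 263 [461. 288.  36.] [437. 279.  -0.] [494. 322.  63.]
paper_cup 0.9 [160.4, 166.9, 202.4, 199.8] 882 [610. 326.  53.] [571. 273.   0.] [644. 347.  97.]
```

```bash
python3 - <<'E'
import cv2
a=cv2.imread('pics/scene0.png')[120:320,220:540]; cv2.imwrite('pics/sc.png',cv2.resize(a,None,fx=2.5,fy=2.5,interpolation=cv2.INTER_CUBIC))
a=cv2.imread('pics/top0.png')[70:310,120:440]; cv2.imwrite('pics/tc.png',cv2.resize(a,None,fx=2.5,fy=2.5,interpolation=cv2.INTER_CUBIC))
E
```

```text
(no output)
```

View pics/sc.png

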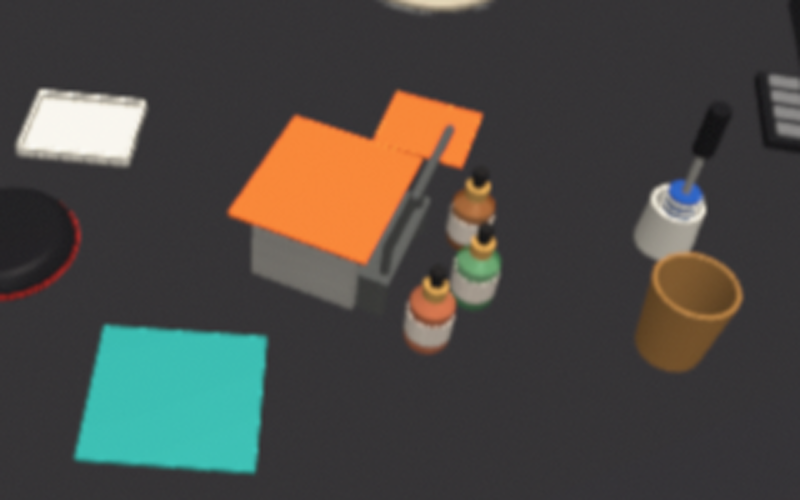

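View pics/tc.png

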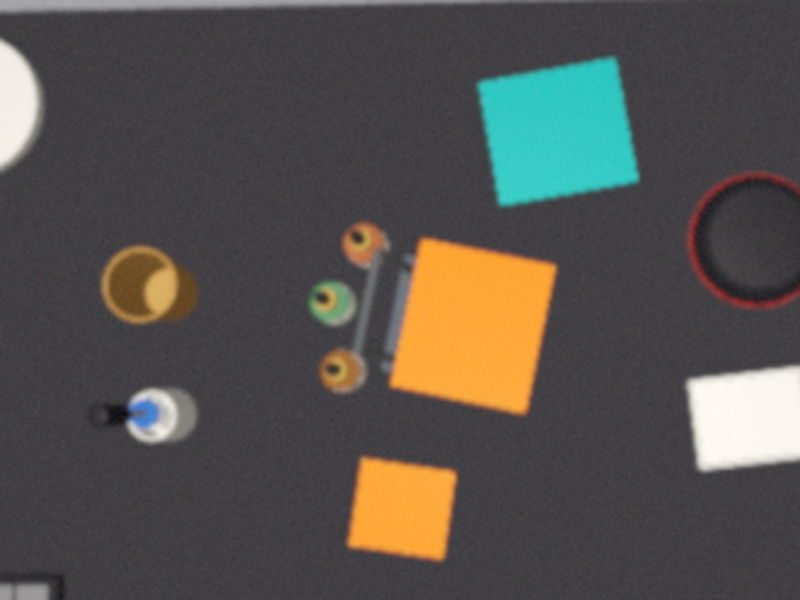

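The scene shows the orange cover on the tank at top px (310,201). Three plates could be taken for it:
- orange on the tank: top (310,201), scene (349,196)
- small orange on the bench: top (281,274), scene (391,170)
- turquoise: top (344,123), scene (288,279)

I choose the larger orange plate, the one on the tank. The brush is in the pot at top (181,235), with the cup beyond it. Three bottles stand just behind the posts.

```bash
python3 - <<'E'
from h import *
for n,c in (('top',(310,201)),('scene',(349,196))):
    im=cv2.imread(f'pics/{n}0.png'); d=np.load(f'{n}0.npy'); k=K(n)
    hsv=cv2.cvtColor(im,cv2.COLOR_BGR2HSV)
    m=((hsv[...,0]>5)&(hsv[...,0]<22)&(hsv[...,1]>170)&(hsv[...,2]>180))
    V,U=np.mgrid[:400,:640]; W=world(k,U,V,d)
    # orange pixels w/ height >75
    r=m&(d>0)&(np.abs(U-c[0])<60)&(np.abs(V-c[1])<50)
    P=W[r]; P=P[(P[:,2]>75)&(P[:,2]<100)]
    print(n,len(P),'z',np.percentile(P[:,2],[5,50,95]).round(1))
    # rays to plane z=90
    f,cx,cy,R,t=k; C=-R.T@t
    ray=np.stack([(U-cx)/f,(V-cy)/f,np.ones(U.shape)],-1)@R
    s=(90-C[2])/ray[...,2]; Q=C+s[...,None]*ray
    rr=r&(W[...,2]>70)
    rr=cv2.morphologyEx(rr.astype(np.uint8),cv2.MORPH_OPEN,np.ones((3,3)))>0
    rect=cv2.minAreaRect(Q[rr][:,:2].astype(np.float32)); print(rect, 'areaest',)
    print(cv2.boxPoints(rect).round())
    # brush: handle dark pts and blue
    for th in ['brush','bottle_amber','bottle_green','bottle_clear','brush_holder']:
        pass
    b=(d>0)&(W[...,2]>75)&(W[...,2]<230)&(W[...,0]>420)&(W[...,0]<540)&(W[...,1]>260)&(W[...,1]<360)
    P=W[b]; 
    for lo,hi in((75,100),(100,130),(130,150),(150,170),(170,190),(190,215)):
        q=P[(P[:,2]>=lo)&(P[:,2]<hi)]
        if len(q): print('  brush',lo,hi,len(q),q.mean(0).round(1))
    b=(d>0)&(W[...,2]>98)&(W[...,2]<140)&(W[...,0]>480)&(W[...,0]<720)&(W[...,1]>60)&(W[...,1]<160)
    nl,lab,st,ce=cv2.connectedComponentsWithStats(b.astype(np.uint8))
    for i in range(1,nl):
        if st[i,4]>5: print('  tall',st[i,4],W[lab==i].mean(0).round(1),W[lab==i].max(0).round(1))
E
```

```text
top 3241 z [87.3 90.5 93.7]
((558.4830322265625, -46.906829833984375), (145.58815002441406, 159.42759704589844), 77.86872863769531) areaest
[[ 465. -101.]
 [ 621. -135.]
 [ 652.    8.]
 [ 496.   41.]]
  brush 75 100 122 [469.1 307.   80.4]
  brush 100 130 9 [467.4 307.1 108.9]
  brush 130 150 16 [468.1 302.2 144.5]
  brush 150 170 28 [468.3 301.9 159.9]
  brush 170 190 34 [469.7 302.2 180.4]
  brush 190 215 63 [468.1 309.6 194.4]
  tall 28 [653.6  75.1 103. ] [661.7  81.9 108.8]
  tall 25 [589.4 113.1 102.6] [595.1 118.9 107.5]
  tall 28 [513.3 101.4 103.4] [520.8 108.6 108.4]
scene 2653 z [87.8 90.2 92.5]
((560.0064086914062, -43.4654541015625), (146.09056091308594, 162.38388061523438), 77.38804626464844) areaest
[[ 465.  -97.]
 [ 623. -132.]
 [ 655.   10.]
 [ 497.   46.]]
  brush 75 100 125 [473.1 312.9  81.1]
  brush 100 130 30 [471.7 312.5 115.2]
  brush 130 150 38 [476.4 310.9 143. ]
  brush 150 170 64 [476.7 311.4 159.8]
  brush 170 190 68 [476.3 311.3 180.3]
  brush 190 215 54 [471.3 312.8 194.6]
  tall 28 [515.1 105.1 101.6] [520.8 112.7 104.8]
  tall 33 [592.4 116.7 102. ] [599.3 123.9 105.9]
  tall 33 [655.5  78.7 102.3] [663.4  85.4 106.5]
```

```bash
cat >> h.py <<'E'
from scipy.spatial.transform import Rotation as Ro
TH=np.radians(77.6); XS=np.array([np.cos(TH),np.sin(TH),0]); YS=np.array([-np.sin(TH),np.cos(TH),0]); UP=np.array([0,0,1.])
O=np.array([560.3,-40.3,0])
def st(x,y,z): return O+x*XS+y*YS+z*UP
def tost(p): q=np.asarray(p)-O; return np.array([q@XS,q@YS,q[2]])
def ori(phi,az=0):
    p=np.radians(phi); z=XS*np.cos(p)-UP*np.sin(p); y=-YS; return np.stack([np.cross(y,z),y,z],1)
def row(p,R=None,p0=None,R0=None):
    s=get_state(); p0=s['tcp_pos'] if p0 is None else p0; R0=s['orientation'] if R0 is None else R0
    R=R0 if R is None else R
    return np.r_[(R0.T@(np.asarray(p)-p0)/1000).round(4),Ro.from_matrix(R0.T@R).as_rotvec(degrees=True).round(2)]
E
python3 - <<'E'
from h import *
print(row(st(-150,0,190),ori(15)))
print(row([330,240,235]))
print(st(-150,0,160))
E
```

```text
[-5.583e-01 -4.792e-01  4.130e-02 -5.069e+01  6.234e+01  6.606e+01]
[-0.2028 -0.1709 -0.0037  0.      0.      0.    ]
[ 528.08970092 -186.80084175  160.        ]
```

>>> play_rows(plan="-0.205 -0.18 0 0 0 0;-0.205 -0.18 0 0 0 0;-0.205 -0.18 0 0 0 0;-0.205 -0.18 0 0 0 0;-0.205 -0.18 0 0 0 0")

```text
clock: 1.23
tcp_pos: [329.2, 228.5, 231.5]
orientation: [[-0.911, 0.412, 0.001], [0.412, 0.911, -0.0], [-0.001, 0.0, -1.0]]
wrist_force: [-0.4, 0.4, -0.8]
width: 85.0
grip_force: 0.0
```

>>> play_rows(plan="-0.205 -0.18 0 0 0 0;-0.205 -0.18 0 0 0 0;-0.205 -0.18 0 0 0 0;-0.205 -0.18 0 0 0 0;-0.205 -0.18 0 0 0 0")

```text
clock: 1.85
tcp_pos: [442.4, -20.2, 231.2]
orientation: [[-0.911, 0.412, -0.0], [0.412, 0.911, -0.0], [-0.0, -0.0, -1.0]]
wrist_force: [0.7, 0.4, 0.3]
width: 85.5
grip_force: 0.0
```

>>> play_rows(plan="-0.1 -0.1 0 0 0 -40;-0.1 -0.1 0 0 0 -40;-0.1 -0.1 0 0 0 -40;-0.1 -0.1 0 0 0 -40;-0.1 -0.1 0 0 0 -40")

```text
clock: 2.48
tcp_pos: [491.9, -149.7, 231.2]
orientation: [[-0.963, -0.271, -0.0], [-0.271, 0.963, 0.0], [0.0, 0.0, -1.0]]
wrist_force: [-1.0, 0.4, -0.6]
width: 85.2
grip_force: 0.0
```

```bash
python3 - <<'E'
from h import *
s=get_state();print(s['joint_pos'].round(1),s['tcp_pos'],s['orientation'].round(3),s['clock'])
print(row(st(-150,0,200),ori(15)),row(st(-150,0,200),ori(60)))
E
```

```text
[ -30.    16.6   87.7   -0.    75.8 -135.7] [ 491.87714031 -149.67032466  231.19813746] [[-0.963 -0.271 -0.   ]
 [-0.271  0.963  0.   ]
 [ 0.     0.    -1.   ]] 2.475
[-2.480e-02 -4.560e-02  3.120e-02 -7.541e+01  4.518e+01  9.827e+01] [-2.4800e-02 -4.5600e-02  3.1200e-02 -3.0810e+01  1.8450e+01  1.1498e+02]
```

>>> play_rows(plan="0 0 -0.03 -14 8.2 50.5;0 0 -0.03 -14 8.2 50.5;0 0 -0.03 -14 8.2 50.5;0 0 -0.03 -14 8.2 50.5;0 0 -0.03 -14 8.2 50.5")

```text
clock: 3.1
tcp_pos: [492.0, -149.1, 261.4]
orientation: [[-0.803, 0.588, -0.096], [0.551, 0.795, 0.255], [0.226, 0.151, -0.962]]
wrist_force: [0.1, -0.3, 0.6]
width: 85.4
grip_force: 0.0
```

>>> play_rows(plan="0 0 0 -14 8.2 50.5;0 0 0 -14 8.2 50.5;0 0 0 -14 8.2 50.5;0 0 0 -14 8.2 50.5;0 0 0 -14 8.2 50.5")

```text
clock: 3.72
tcp_pos: [492.0, -149.2, 261.4]
orientation: [[-0.045, 0.998, 0.047], [0.881, 0.018, 0.473], [0.471, 0.062, -0.88]]
wrist_force: [1.5, -0.3, -0.3]
width: 85.6
grip_force: 0.0
```

```bash
python3 - <<'E'
from h import *
s=get_state();print(s['joint_pos'].round(1),s['tcp_pos'],s['orientation'].round(3),s['clock'])
print(row(st(-170,0,190),ori(60)),row(st(-170,0,190),ori(15)))
E
```

```text
[-41.5  21.2  81.3  22.7  94.6 -45.1] [ 491.95608004 -149.20678524  261.35580549] [[-0.045  0.998  0.047]
 [ 0.881  0.018  0.473]
 [ 0.471  0.062 -0.88 ]] 3.725
[-0.0854  0.0263  0.0373 -3.41    1.42   13.48  ] [-8.540e-02  2.630e-02  3.730e-02 -8.540e+00  4.619e+01  1.145e+01]
```

>>> play_rows(plan="-0.08 0.026 0.037 -8.5 46.2 11.5;-0.08 0.026 0.037 -8.5 46.2 11.5;-0.08 0.026 0.037 -8.5 46.2 11.5;-0.08 0.026 0.037 -8.5 46.2 11.5;-0.08 0.026 0.037 -8.5 46.2 11.5")

```text
clock: 4.35
tcp_pos: [523.6, -202.1, 191.9]
orientation: [[0.057, 0.978, 0.201], [0.248, -0.209, 0.946], [0.967, -0.004, -0.255]]
wrist_force: [-0.3, 0.0, -0.3]
width: 85.4
grip_force: 0.0
```

```bash
python3 - <<'E'
from h import *
s=get_state();print(s['joint_pos'].round(1),s['tcp_pos'],tost(s['tcp_pos']),s['orientation'].round(3),s['clock'])
print(row(st(-135,0,60),ori(15)),row(st(-54,0,60),ori(15)))
im,d=read_camera('scene'); cv2.imwrite('pics/s1.png',cv2.resize(im[60:320,200:540],None,fx=2.2,fy=2.2))
im,d=read_camera('wrist'); cv2.imwrite('pics/w1.png',im)
k=K('wrist')
for s in silhouettes('wrist','cover')[:3]:
    r=s['region']&(d>0); v,u=np.nonzero(r); P=world(k,u,v,d[r]); print(s['conf'],s['extent'],r.sum(),np.median(P,0),np.percentile(P,[2,98],0))
E
```

```text
[-53.5  47.   75.   52.5 114.1 -45.7] [ 523.63283223 -202.05809022  191.94190045] [-165.85837878    1.07662986  191.94190045] [[ 0.057  0.978  0.201]
 [ 0.248 -0.209  0.946]
 [ 0.967 -0.004 -0.255]] 4.35
[-0.1197  0.0018  0.0634 -0.39   -0.25   -0.12  ] [-0.0991  0.0022  0.1418 -0.39   -0.25   -0.12  ]
0.88 [453.4, 248.6, 637.7, 390.7] 12127 [ 797.9440285  -138.31567428   12.91382908] [[ 717.57389623 -218.85818458   11.44845703]
 [ 856.68740581  -64.03860122   14.49795874]]
0.8 [231.8, 194.5, 415.5, 286.4] 14295 [556.05083223 -67.49512421  88.95256587] [[ 476.6546893  -126.64388978   86.4759347 ]
 [ 634.71673331   22.57832751   90.13072363]]
0.65 [96.2, 231.8, 198.6, 297.4] 4474 [355.25830922  31.11519265   6.81407207] [[307.88454026 -14.07038835   5.3349572 ]
 [405.41411541  91.49140407   8.05660231]]
```

View pics/s1.png

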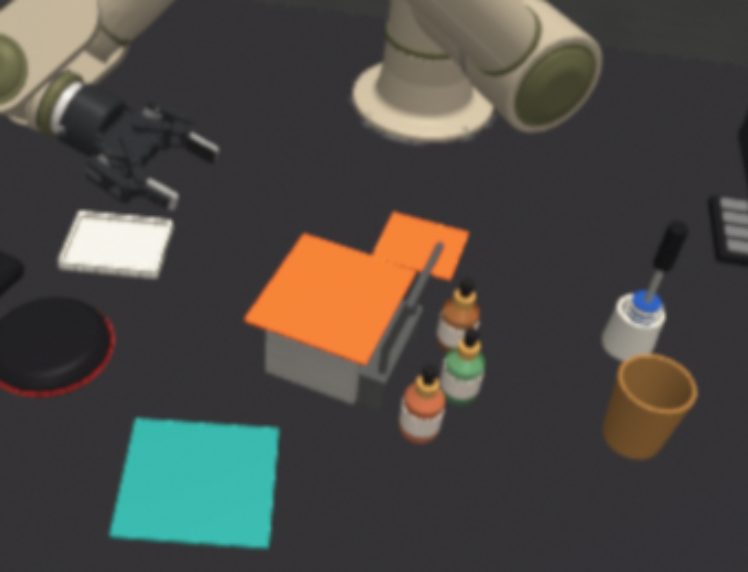

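View pics/w1.png

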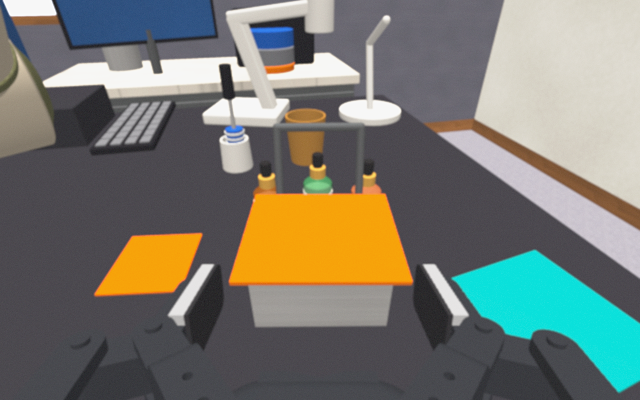

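The wrist view shows the chosen cover on the tank, front edge at row 280 and cols 235–405, centred between the fingers. The small orange plate is at (150,263) and the turquoise one at (550,300). Next: lower in front of it, then go under the edge.

>>> play_rows(plan="-0.113 0.002 0.086 -0.4 -0.2 0;-0.113 0.002 0.086 -0.4 -0.2 0;-0.113 0.002 0.086 -0.4 -0.2 0;-0.113 0.002 0.086 -0.4 -0.2 0;-0.113 0.002 0.086 -0.4 -0.2 0")

```text
clock: 5.12
tcp_pos: [537.9, -151.1, 63.5]
orientation: [[0.049, 0.977, 0.208], [0.261, -0.213, 0.942], [0.964, 0.008, -0.265]]
wrist_force: [-0.2, 0.3, -0.1]
width: 85.4
grip_force: 0.0
```

```bash
python3 - <<'E'
from h import *
s=get_state();print(s['joint_pos'].round(1),tost(s['tcp_pos']),s['wrist_force'])
print(row(st(-54,0,60),ori(15)))
im,d=read_camera('wrist'); cv2.imwrite('pics/w2.png',im)
k=K('wrist')
for n in ('wrist','top'):
  im,d=read_camera(n);k=K(n)
  for q in silhouettes(n,'cover')[:3]:
    r=q['region']&(d>0); v,u=np.nonzero(r); P=world(k,u,v,d[r]); 
    if np.median(P[:,2])>60:
        Q=np.array([tost(p) for p in P]);print(n,np.percentile(Q,[1,50,99],0).round(1))
E
```

```text
[-49.7  56.3  79.9  51.8 102.3 -56.1] [-113.02842563   -1.89959026   63.48194586] [-0.20162801  0.26391879 -0.14538618]
[ 0.0123 -0.0018  0.0578  0.04    0.39    0.44  ]
wrist [[-79.  -77.1  85.1]
 [-39.2   0.6  89.1]
 [ 62.9  78.3  89.8]]
top [[-76.9 -77.8  85.7]
 [ -6.2  -1.1  90.5]
 [ 63.7  77.3  95.2]]
```

>>> play_rows(plan="0.006 -0.002 0.02 0 0.4 0.4;0.012 -0.002 0.04 0 0.4 0.4;0.012 -0.002 0.058 0 0.4 0.4;0.012 -0.002 0.058 0 0.4 0.4")

```text
clock: 5.88
tcp_pos: [547.8, -89.7, 57.4]
orientation: [[0.058, 0.977, 0.205], [0.249, -0.213, 0.945], [0.967, -0.004, -0.256]]
wrist_force: [0.4, -0.3, 0.4]
width: 85.2
grip_force: 0.0
```

```bash
cat > arc.py <<'E'
from h import *
def arc(ths,rs):
    s=get_state(); p=s['tcp_pos']; print(tost(p).round(1),s['wrist_force'].round(1),s['joint_pos'].round(1))
    for th,r in zip(ths,rs):
        t=np.radians(th); P=st(56-r*np.cos(t)+9.8,0,85+r*np.sin(t)-14); print(th,row(P))
E
python3 - <<'E'
from arc import *
arc([0,3,6,10,15,22,29,36,43,50],[120]*10)
E
```

```text
[-50.9   1.6  57.4] [ 0.4 -0.3  0.4] [-45.   55.   85.1  55.2  98.  -56.8]
0 [ 0.0123  0.0015 -0.0066  0.      0.      0.    ]
3 [ 0.0184  0.0015 -0.0081  0.      0.      0.    ]
6 [ 0.0246  0.0015 -0.0092  0.      0.      0.    ]
10 [ 0.0329  0.0014 -0.0102  0.      0.      0.    ]
15 [ 0.0433  0.0014 -0.0106  0.      0.      0.    ]
22 [ 0.058   0.0014 -0.0097  0.      0.      0.    ]
29 [ 0.0724  0.0013 -0.0069  0.      0.      0.    ]
36 [ 0.0863  0.0013 -0.0025  0.      0.      0.    ]
43 [0.0996 0.0013 0.0036 0.     0.     0.    ]
50 [0.1121 0.0013 0.0113 0.     0.     0.    ]
```

>>> play_rows(plan="0.006 0.0015 -0.004 0 0 0;0.0123 0.0015 -0.007 0 0 0;0.0184 0.0015 -0.008 0 0 0;0.0246 0.0015 -0.009 0 0 0;0.033 0.0015 -0.010 0 0 0")

```text
clock: 6.5
tcp_pos: [549.1, -93.1, 92.6]
orientation: [[0.058, 0.977, 0.207], [0.25, -0.215, 0.944], [0.967, -0.003, -0.256]]
wrist_force: [-0.2, -0.3, -1.4]
width: 85.2
grip_force: 0.4
```

```bash
python3 - <<'E'
from arc import *
arc([10,15,22,29,36,43,50],[120]*10)
im,d=read_camera('scene'); cv2.imwrite('pics/s2.png',cv2.resize(im[100:300,220:460],None,fx=2.5,fy=2.5))
E
```

```text
[-54.   -0.4  92.6] [-0.2 -0.3 -1.4] [-45.2  51.5  85.4  55.6  99.9 -54.1]
10 [-0.0004 -0.0004  0.0017  0.      0.      0.    ]
15 [ 0.0101 -0.0005  0.0013  0.      0.      0.    ]
22 [ 0.0247 -0.0005  0.0023  0.      0.      0.    ]
29 [ 0.0391 -0.0005  0.005   0.      0.      0.    ]
36 [ 0.0531 -0.0006  0.0094  0.      0.      0.    ]
43 [ 0.0664 -0.0006  0.0155  0.      0.      0.    ]
50 [ 0.0789 -0.0006  0.0232  0.      0.      0.    ]
```

View pics/s2.png

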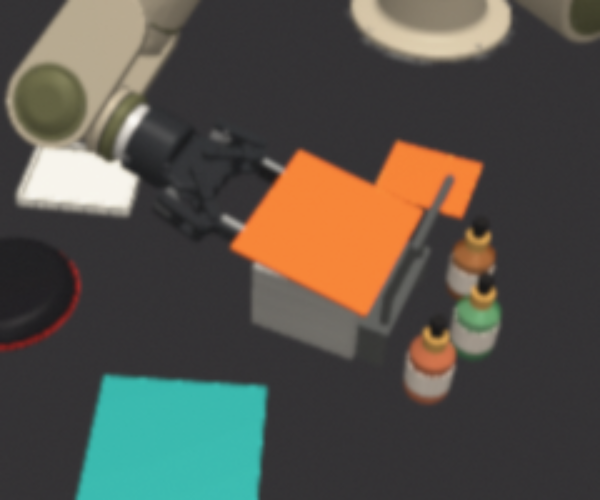

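The picture shows both fingertips under the cover's front edge (crop (235,225) and (270,165)), with the cover tipped up about 10 degrees. Continuing the arc.

>>> play_rows(plan="0.010 0 0.001 0 0 0;0.020 0 0.002 0 0 0;0.030 0 0.003 0 0 0;0.041 0 0.006 0 0 0;0.053 0 0.0095 0 0 0")

```text
clock: 7.18
tcp_pos: [554.3, -70.4, 141.7]
orientation: [[0.057, 0.977, 0.207], [0.25, -0.215, 0.944], [0.967, -0.003, -0.256]]
wrist_force: [0.3, -0.2, -0.5]
width: 85.3
grip_force: 0.3
```

```bash
cat >> arc.py <<'E'
def cov():
    for n in ('scene','top'):
        im,d=read_camera(n); k=K(n); hsv=cv2.cvtColor(im,cv2.COLOR_BGR2HSV)
        V,U=np.mgrid[:400,:640]; W=(world(k,U,V,d)-O)@np.stack([XS,YS,UP],1)
        m=(hsv[...,0]>5)&(hsv[...,0]<22)&(hsv[...,1]>170)&(hsv[...,2]>60)&(d>0)&(W[...,2]>45)&(abs(W[...,1])<110)&(W[...,0]>-110)&(W[...,0]<112)
        nl,lab,sta,_=cv2.connectedComponentsWithStats(m.astype(np.uint8)); 
        P=W[lab==1+sta[1:,4].argmax()]; c=P.mean(0); v=np.linalg.svd(P-c,full_matrices=False)[2][2]; v=v*np.sign(v[0]+1e-9*v[2])
        print(n,len(P),'n',v.round(2),'ang',np.degrees(np.arctan2(v[0],v[2])).round(1),'c',c.round(),np.percentile(P,[1,99],0).round().tolist())
E
python3 - <<'E'
from arc import *
arc([36,43,50,57,64,71],[120,118,114,110,105,100])
cov()
E
```

```text
[-30.7  -0.6 141.7] [ 0.3 -0.2 -0.5] [-43.2  45.9  87.2  57.7 100.8 -50.2]
36 [-0.0003 -0.0006 -0.0005  0.      0.      0.    ]
43 [ 0.0121 -0.0006  0.0074  0.      0.      0.    ]
50 [ 0.022  -0.0006  0.0182  0.      0.      0.    ]
57 [ 0.0302 -0.0006  0.0299  0.      0.      0.    ]
64 [ 0.0358 -0.0006  0.0427  0.      0.      0.    ]
71 [ 0.0394 -0.0006  0.0557  0.      0.      0.    ]
scene 2746 n [0.59 0.   0.81] ang 35.8 c [ 12.  -5. 124.] [[-45.0, -79.0, 81.0], [71.0, 78.0, 165.0]]
top 2564 n [0.6  0.01 0.8 ] ang 36.8 c [ 10.   0. 125.] [[-44.0, -78.0, 79.0], [69.0, 78.0, 166.0]]
```

>>> play_rows(plan="0.006 0 0.0035 0 0 0;0.012 0 0.0075 0 0 0;0.017 0 0.013 0 0 0;0.022 0 0.018 0 0 0;0.026 0 0.024 0 0 0")

```text
clock: 7.9
tcp_pos: [560.8, -41.3, 160.2]
orientation: [[0.057, 0.977, 0.207], [0.25, -0.215, 0.944], [0.967, -0.003, -0.256]]
wrist_force: [-0.0, -0.5, 0.6]
width: 85.7
grip_force: 0.2
```

```bash
python3 - <<'E'
from arc import *
arc([57,64,71,78,85,90,95],[110,105,100,95,90,85,82])
cov()
E
```

```text
[ -0.8  -0.7 160.2] [-0.  -0.5  0.6] [-40.6  43.2  88.9  59.7  99.7 -48.3]
57 [ 0.0047 -0.0007  0.0057  0.      0.      0.    ]
64 [ 0.0103 -0.0007  0.0186  0.      0.      0.    ]
71 [ 0.0139 -0.0007  0.0316  0.      0.      0.    ]
78 [ 0.0156 -0.0007  0.0444  0.      0.      0.    ]
85 [ 0.0155 -0.0007  0.0567  0.      0.      0.    ]
90 [ 0.013  -0.0006  0.0655  0.      0.      0.    ]
95 [ 0.0116 -0.0006  0.0733  0.      0.      0.    ]
scene 2332 n [0.79 0.01 0.61] ang 52.5 c [ 28.  -5. 131.] [[-14.0, -79.0, 73.0], [73.0, 78.0, 185.0]]
top 1779 n [0.8  0.01 0.6 ] ang 53.2 c [ 25.   0. 133.] [[-15.0, -78.0, 72.0], [70.0, 78.0, 186.0]]
```

>>> play_rows(plan="0.004 0 0.005 0 0 0;0.0065 0 0.012 0 0 0;0.009 0 0.019 0 0 0;0.0105 0 0.026 0 0 0;0.011 0 0.032 0 0 0")

```text
clock: 8.62
tcp_pos: [568.0, -8.2, 162.4]
orientation: [[0.057, 0.977, 0.207], [0.25, -0.215, 0.944], [0.967, -0.003, -0.256]]
wrist_force: [0.6, 0.6, 0.9]
width: 85.7
grip_force: 0.2
```

```bash
python3 - <<'E'
from arc import *
arc([71,78,85,90,95,100],[98,92,87,83,81,80])
cov()
E
```

```text
[ 33.   -0.6 162.4] [0.6 0.6 0.9] [-37.5  42.2  90.5  61.9  97.4 -47.8]
71 [ 0.0015 -0.0006  0.0006  0.      0.      0.    ]
78 [ 0.0022 -0.0006  0.0136  0.      0.      0.    ]
85 [ 0.0019 -0.0006  0.0256  0.      0.      0.    ]
90 [ 0.0003 -0.0006  0.0339  0.      0.      0.    ]
95 [-0.0001 -0.0006  0.0413  0.      0.      0.    ]
100 [-0.0002 -0.0006  0.0484  0.      0.      0.    ]
scene 1677 n [0.94 0.01 0.35] ang 69.3 c [ 46.  -7. 130.] [[21.0, -79.0, 59.0], [73.0, 78.0, 189.0]]
top 800 n [0.94 0.01 0.35] ang 69.7 c [ 43.  -0. 133.] [[20.0, -77.0, 61.0], [69.0, 78.0, 191.0]]
```

>>> play_rows(plan="0.0015 0 0.007 0 0 0;0.002 0 0.0135 0 0 0;0.002 0 0.019 0 0 0;0.0015 0 0.025 0 0 0;0.001 0 0.030 0 0 0")

```text
clock: 9.35
tcp_pos: [574.2, 20.2, 155.5]
orientation: [[0.058, 0.977, 0.207], [0.25, -0.215, 0.944], [0.967, -0.003, -0.256]]
wrist_force: [0.6, 0.1, 0.0]
width: 85.4
grip_force: 0.1
```

```bash
python3 - <<'E'
from arc import *
arc([90,95,100,105],[83,81,80,80])
cov()
E
```

```text
[ 62.1  -0.6 155.5] [0.6 0.1 0. ] [-34.8  42.4  91.7  63.7  95.  -48.1]
90 [-0.0005 -0.0006  0.004   0.      0.      0.    ]
95 [-0.0009 -0.0006  0.0114  0.      0.      0.    ]
100 [-0.001  -0.0006  0.0185  0.      0.      0.    ]
105 [-0.0007 -0.0006  0.0255  0.      0.      0.    ]
scene 921 n [1.   0.01 0.09] ang 85.0 c [ 68. -10. 142.] [[60.0, -80.0, 61.0], [75.0, 78.0, 197.0]]
top 355 n [1.   0.01 0.02] ang 88.6 c [ 59.   1. 176.] [[53.0, -76.0, 94.0], [72.0, 78.0, 199.0]]
```

>>> play_rows(plan="0 0 0.005 0 0 0;0 0 0.01 0 0 0;0 0 0.014 0 0 0;0 0 0.018 0 0 0;0 0 0.022 0 0 0")

```text
clock: 10.07
tcp_pos: [578.8, 40.8, 150.0]
orientation: [[0.057, 0.977, 0.207], [0.25, -0.215, 0.944], [0.967, -0.003, -0.256]]
wrist_force: [0.5, -0.8, 0.2]
width: 85.3
grip_force: 0.1
```

```bash
python3 - <<'E'
from arc import *
arc([100,105,110],[80,80,80])
cov()
E
```

```text
[ 83.2  -0.7 150. ] [ 0.5 -0.8  0.2] [-32.8  42.6  92.4  65.2  93.3 -48.3]
100 [-0.0011 -0.0007 -0.0033  0.      0.      0.    ]
105 [-0.0008 -0.0007  0.0037  0.      0.      0.    ]
110 [-0.0012 -0.0006  0.0106  0.      0.      0.    ]
scene 401 n [ 0.98  0.02 -0.18] ang 100.1 c [ 84. -21. 161.] [[69.0, -80.0, 63.0], [94.0, 75.0, 197.0]]
top 1019 n [ 0.98  0.01 -0.17] ang 99.9 c [ 77.   3. 147.] [[63.0, -75.0, 65.0], [91.0, 79.0, 197.0]]
```

The cover leans at 100 degrees with its bottom edge down in the slot. Backing the fingers off.

>>> play_rows(plan="0 0 -0.01 0 0 0;0 0 -0.03 0 0 0;0 0 -0.06 0 0 0;0 0 -0.10 0 0 0;0 0 -0.13 0 0 0")

```text
clock: 10.8
tcp_pos: [551.3, -85.1, 184.1]
orientation: [[0.057, 0.976, 0.209], [0.25, -0.217, 0.944], [0.966, -0.002, -0.257]]
wrist_force: [-0.3, -0.4, -0.7]
width: 85.6
grip_force: 0.0
```

```bash
python3 - <<'E'
from arc import *
s=get_state();print(tost(s['tcp_pos']),s['wrist_force'])
cov()
im,d=read_camera('scene'); cv2.imwrite('pics/s3.png',cv2.resize(im[100:300,260:540],None,fx=2.5,fy=2.5))
print(row(st(-60,80,330),ori(50)),row(st(-60,100,330),ori(90)),row(st(-60,120,330),ori(90),st(-60,80,330),ori(50)))
E
```

```text
[-45.71489561  -0.79373029 184.13050238] [-0.26335077 -0.37619414 -0.732411  ]
scene 370 n [ 0.98  0.02 -0.19] ang 101.0 c [ 85. -21. 164.] [[72.0, -80.0, 94.0], [94.0, 77.0, 196.0]]
top 1143 n [ 0.98  0.01 -0.17] ang 99.9 c [ 77.   2. 143.] [[63.0, -76.0, 66.0], [91.0, 79.0, 197.0]]
[  0.1373  -0.0812  -0.0523   0.1    -35.11    -0.17  ] [ 1.373e-01 -1.012e-01 -5.230e-02  4.000e-02 -7.511e+01 -2.000e-01] [ -0.    -0.04  -0.    -0.   -40.    -0.  ]
```

View pics/s3.png

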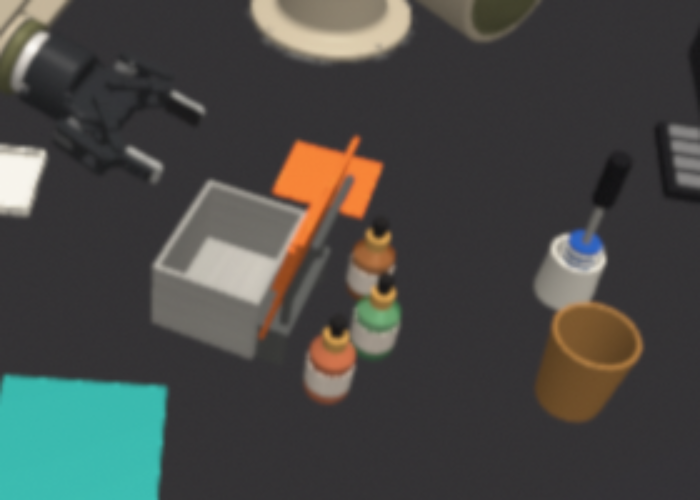

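The tank is open at crop (225,260), and the orange cover is on edge, leaning on the posts from (355,140) to (265,335). Now up, tool down, and over to the brush.

>>> play_rows(plan="0.137 -0.08 -0.052 0 -35.1 0;0.137 -0.08 -0.052 0 -35.1 0;0.137 -0.08 -0.052 0 -35.1 0;0.137 -0.08 -0.052 0 -35.1 0")

```text
clock: 11.45
tcp_pos: [470.5, -79.3, 333.1]
orientation: [[0.161, 0.977, 0.14], [0.753, -0.214, 0.623], [0.638, 0.005, -0.77]]
wrist_force: [-0.1, -0.4, -0.9]
width: 85.6
grip_force: 0.0
```

>>> play_rows(plan="0 -0.04 0 0 -40 0;0 -0.04 0 0 -40 0;0 -0.04 0 0 -40 0;0 -0.04 0 0 -40 0;0 -0.04 0 0 -40 0")

```text
clock: 12.08
tcp_pos: [431.8, -69.7, 328.5]
orientation: [[0.211, 0.977, -0.004], [0.977, -0.211, 0.003], [0.002, -0.005, -1.0]]
wrist_force: [0.9, -0.4, -0.4]
width: 85.3
grip_force: 0.0
```

```bash
python3 - <<'E'
from h import *
s=get_state();print(s['tcp_pos'],s['orientation'].round(3),s['joint_pos'].round(1))
print(row([450,311,260],ori(90)))
E
```

```text
[431.78672862 -69.67850174 328.46006484] [[ 0.211  0.977 -0.004]
 [ 0.977 -0.211  0.003]
 [ 0.002 -0.005 -1.   ]] [-24.6   3.6  88.8   0.1  87.9 -12.5]
[ 0.3758 -0.0622  0.0697 -0.27   -0.14    0.21  ]
```

>>> play_rows(plan="0.2 -0.04 0.02 0 0 0;0.2 -0.04 0.02 0 0 0;0.2 -0.04 0.02 0 0 0;0.2 -0.04 0.02 0 0 0")

```text
clock: 12.58
tcp_pos: [434.9, 135.0, 308.2]
orientation: [[0.212, 0.977, -0.006], [0.977, -0.212, 0.005], [0.003, -0.007, -1.0]]
wrist_force: [0.1, -1.0, -1.0]
width: 85.4
grip_force: 0.0
```

>>> play_rows(plan="0.17 -0.022 0.04 -0.3 0 0.2;0.17 -0.022 0.04 -0.3 0 0.2;0.17 -0.022 0.04 -0.3 0 0.2;0.17 -0.022 0.04 -0.3 0 0.2;0.17 -0.022 0.04 -0.3 0 0.2")

```text
clock: 13.2
tcp_pos: [450.7, 302.5, 269.2]
orientation: [[0.219, 0.976, 0.0], [0.976, -0.219, 0.001], [0.001, 0.0, -1.0]]
wrist_force: [0.2, -0.8, 0.9]
width: 85.5
grip_force: 0.0
```

```bash
python3 - <<'E'
from h import *
s=get_state();print(s['tcp_pos'],s['joint_pos'].round(1))
for n in('wrist','top','scene'):
    k=K(n); im,d=read_camera(n); cv2.imwrite(f'pics/{n}_b.png',im)
    print(n,[round(x) for x in proj(k,[470,311,195])])
    for q in silhouettes(n,'brush')[:2]:
        r=q['region']&(d>0); v,u=np.nonzero(r)
        if len(u)==0: continue
        P=world(k,u,v,d[r]); print(' conf',q['conf'],q['extent'],len(u))
        for lo,hi in((50,85),(85,130),(132,150),(150,170),(170,190),(190,215)):
            z=P[(P[:,2]>=lo)&(P[:,2]<hi)]
            if len(z)>4: print('  ',lo,hi,len(z),z.mean(0).round(1),((np.percentile(z,2,0)+np.percentile(z,98,0))/2).round(1))
E
```

```text
[450.69648261 302.52397939 269.22966584] [21.5 18.8 79.   0.  82.2 34.1]
wrist [343, 197]
 conf 0.68 [313.8, 137.3, 352.1, 211.8] 1986
   50 85 788 [468.7 318.5  76. ] [468.6 316.9  66.9]
   85 130 31 [468.5 315.3  94.6] [468.3 314.9  95.3]
   132 150 82 [468.7 320.5 143.6] [468.3 319.  143.4]
   150 170 145 [468.8 320.8 160.2] [468.8 319.2 160. ]
   170 190 186 [468.5 320.7 180.5] [468.4 319.2 180.1]
   190 215 700 [468.4 313.1 193.8] [468.3 312.7 193.2]
top [158, 235]
 conf 0.73 [151.1, 230.1, 187.7, 240.6] 318
   50 85 159 [468.6 304.4  75.3] [469.4 307.9  68.3]
   85 130 14 [467.5 307.5 102.2] [467.3 308.  103. ]
   132 150 17 [467.6 302.  144.4] [467.7 302.6 144.9]
   150 170 29 [469.  302.1 160.7] [468.4 303.1 160.6]
   170 190 30 [468.8 302.3 180.3] [468.7 303.2 179.7]
   190 215 66 [468.4 309.  194.8] [468.7 310.2 194.2]
scene [507, 162]
 conf 0.96 [487.5, 158.0, 510.6, 205.0] 384
   50 85 151 [477.1 310.3  74.8] [472.5 311.4  71.3]
   85 130 39 [471.6 312.9 106.8] [471.6 313.5 107. ]
   132 150 31 [477.7 311.3 144.6] [476.1 312.  144.2]
   150 170 53 [477.1 310.6 159.9] [475.9 311.6 159.7]
   170 190 59 [476.7 310.5 180.2] [474.7 311.5 179.8]
   190 215 47 [472.  311.9 194.6] [470.4 312.  194.3]
 conf 0.44 [323.9, 170.6, 397.9, 245.4] 3134
   50 85 1188 [571.1 -34.8  67.5] [562.1 -25.9  67.6]
   85 130 191 [579.3 -28.8  90.4] [560.5 -32.3 105.6]
   132 150 19 [630.1  41.7 141.7] [629.7  42.  141.2]
   150 170 40 [612.6  49.1 164. ] [585.5  51.9 160.7]
   170 190 24 [589.4  55.2 171.3] [586.4  55.  171.5]
```

View pics/wrist_b.png

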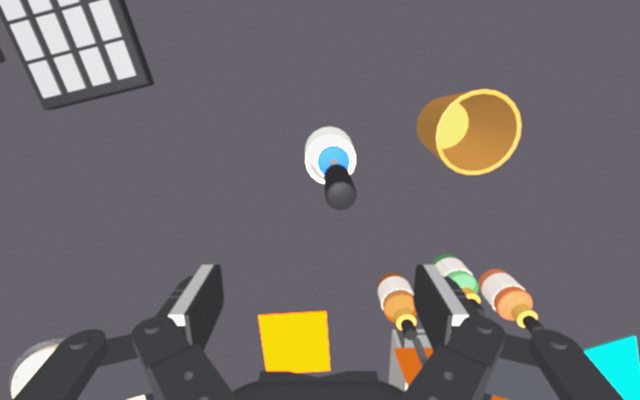

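The wrist view shows the brush handle top at (340,190), clear of the cup at (480,135). The two views agree on the axis at (469,312), upright, top at 195 mm. Next: centre over it, descend, and grip.

```bash
python3 - <<'E'
from h import *
print(row([469,312,268],ori(90)),row([469,312,148],ori(90)))
E
```

```text
[ 0.013   0.0158  0.0024  0.17   -0.09   -0.26  ] [ 0.0128  0.0154  0.1224  0.17   -0.09   -0.26  ]
```

>>> play_rows(plan="0.013 0.0155 0 0.2 0 -0.3;0.013 0.0155 0 0.2 0 -0.3;0.013 0.0155 0.03 0.2 0 -0.3;0.013 0.0155 0.08 0.2 0 -0.3;0.013 0.0155 0.117 0.2 0 -0.3")

```text
clock: 14.12
tcp_pos: [467.8, 312.2, 151.4]
orientation: [[0.213, 0.977, -0.002], [0.977, -0.213, 0.001], [0.0, -0.002, -1.0]]
wrist_force: [0.4, 0.2, 1.1]
width: 85.2
grip_force: 0.0
```

```bash
python3 - <<'E'
from h import *
s=get_state();print(s['tcp_pos'],s['wrist_force'],row([469,312,148],ori(90)))
E
```

```text
[467.80738078 312.24740121 151.3742278 ] [0.36821554 0.20345512 1.05204542] [ 0.      0.0012  0.0034 -0.11   -0.02    0.08  ]
```

>>> play_rows(plan="0 0.001 0.003 0 0 0;0 0.001 0.003 0 0 0;0 0.001 0.003 0 0 0;0 0.001 0.003 0 0 0;0 0.001 0.003 0 0 0", grip=0.012, grip_force=40)

```text
clock: 14.75
tcp_pos: [470.1, 313.0, 151.5]
orientation: [[0.213, 0.977, 0.001], [0.977, -0.213, 0.002], [0.003, 0.001, -1.0]]
wrist_force: [-1.3, 0.3, 7.8]
width: 21.2
grip_force: 39.1
```

>>> play_rows(plan="0 0 0 0 0 0;0 0 0 0 0 0;0 0 -0.005 0 0 0;0 0 -0.03 0 0 0;0 0 -0.06 0 0 0")

```text
clock: 15.38
tcp_pos: [469.6, 312.4, 210.6]
orientation: [[0.213, 0.977, -0.001], [0.977, -0.213, 0.001], [0.0, -0.002, -1.0]]
wrist_force: [0.7, -0.3, -0.3]
width: 21.3
grip_force: 39.2
```

```bash
python3 - <<'E'
from h import *
s=get_state();print(s['tcp_pos'],s['wrist_force'],s['width'],s['grip_force'])
R=ori(90)
print(row([469,312,275],R)); print(row([420,-10,275],R)); print(row(st(-12,0,275),R))
E
```

```text
[469.60005494 312.39539045 210.64192866] [ 0.74379253 -0.26219878 -0.26084907] 21.349705779946095 39.19975161552429
[-0.0005 -0.0006 -0.0644 -0.09   -0.02    0.09  ]
[-0.3255  0.0201 -0.0645 -0.09   -0.02    0.09  ]
[-0.3372  0.1637 -0.0648 -0.09   -0.02    0.09  ]
```

>>> play_rows(plan="0 0 -0.045 0 0 0;0 0 -0.065 0 0 0;-0.06 0.005 -0.065 0 0 0;-0.12 0.01 -0.065 0 0 0;-0.16 0.01 -0.065 0 0 0")

```text
clock: 16.0
tcp_pos: [445.0, 152.0, 275.2]
orientation: [[0.214, 0.977, -0.0], [0.977, -0.214, 0.001], [0.001, -0.0, -1.0]]
wrist_force: [1.0, 0.1, -0.9]
width: 20.9
grip_force: 39.4
```

>>> play_rows(plan="-0.06 0.003 0 0 0 0;-0.115 0.006 0 0 0 0;-0.155 0.01 0 0 0 0;-0.165 0.01 0 0 0 0;-0.165 0.01 0 0 0 0")

```text
clock: 16.62
tcp_pos: [420.1, -9.3, 274.9]
orientation: [[0.214, 0.977, -0.0], [0.977, -0.214, 0.001], [0.001, -0.001, -1.0]]
wrist_force: [-0.7, 0.6, -0.3]
width: 21.0
grip_force: 39.4
```

```bash
python3 - <<'E'
from h import *
s=get_state();print(s['tcp_pos'],tost(s['tcp_pos']),s['wrist_force'],s['width'])
for n in ('top','scene'):
    k=K(n); im,d=read_camera(n); cv2.imwrite(f'pics/{n}_c.png',im)
    for q in silhouettes(n,'brush')[:2]:
        r=q['region']&(d>0); v,u=np.nonzero(r)
        if len(u): P=world(k,u,v,d[r]); print(n,q['conf'],q['extent'],len(u),np.percentile(P,[2,50,98],0).round().tolist())
print(row(st(-12,0,275),ori(90)))
E
```

```text
[420.13339527  -9.32435014 274.86854281] [1.54336802e-01 1.43548403e+02 2.74868543e+02] [-0.69347059  0.64903063 -0.26131603] 21.01501045599772
scene 0.56 [371.5, 107.2, 384.4, 151.9] 451 [[412.0, -25.0, 133.0], [431.0, -7.0, 185.0], [438.0, 9.0, 267.0]]
[-0.0135  0.1436 -0.0005 -0.05   -0.07    0.19  ]
```

>>> play_rows(plan="-0.006 0.05 0 0 0 0;-0.0135 0.1 0 0 0 0;-0.0135 0.1436 0 0 0 0;-0.0135 0.1436 0 0 0 0;-0.0135 0.1436 0 0 0 0")

```text
clock: 17.45
tcp_pos: [557.2, -52.3, 274.3]
orientation: [[0.212, 0.977, -0.001], [0.977, -0.212, 0.001], [0.001, -0.002, -1.0]]
wrist_force: [0.1, -0.4, -1.4]
width: 20.8
grip_force: 39.8
```

>>> play_rows(plan="0 0 0.03 0 0 0;0 0 0.07 0 0 0;0 0 0.105 0 0 0;0 0 0.115 0 0 0;0 0 0.118 0 0 0")

```text
clock: 18.08
tcp_pos: [557.6, -52.8, 157.5]
orientation: [[0.213, 0.977, 0.001], [0.977, -0.213, 0.001], [0.001, 0.0, -1.0]]
wrist_force: [0.6, 0.3, -1.4]
width: 20.7
grip_force: 39.8
```

```bash
python3 - <<'E'
from arc import *
s=get_state();print(tost(s['tcp_pos']),s['wrist_force'],s['width'])
im,d=read_camera('scene'); cv2.imwrite('pics/s4.png',cv2.resize(im[90:270,270:470],None,fx=3,fy=3))
E
```

```text
[-1.27769610e+01 -3.56991388e-02  1.57510563e+02] [ 0.58563421  0.3046327  -1.43015183] 20.700571923758726
```

View pics/s4.png

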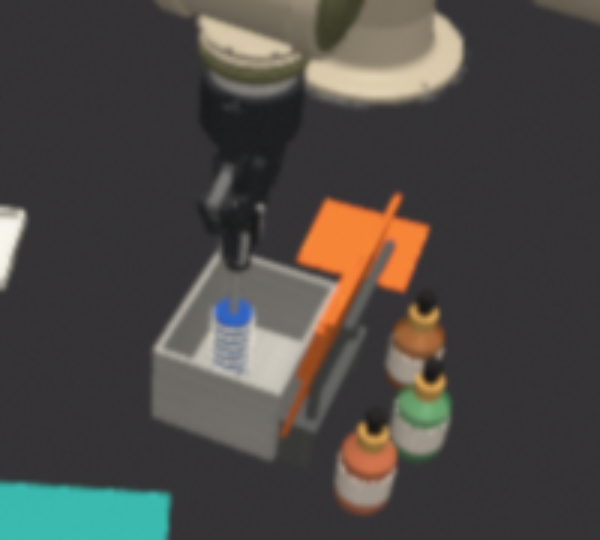

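The brush is upright inside the tank (head at crop (233,335)), clear of the walls, and the cover still stands. Lowering slowly to touch.

>>> play_rows(plan="0 0 0.003 0 0 0;0 0 0.005 0 0 0;0 0 0.007 0 0 0;0 0 0.009 0 0 0;0 0 0.009 0 0 0")

```text
clock: 18.75
tcp_pos: [558.6, -53.3, 151.4]
orientation: [[0.213, 0.977, 0.004], [0.977, -0.213, -0.001], [0.0, 0.004, -1.0]]
wrist_force: [-5.1, 2.2, 25.1]
width: 21.1
grip_force: 43.8
```

>>> play_rows(plan="0 0 -0.03 0 0 0;0 0 -0.06 0 0 0;0 0 -0.07 0 0 0;0 0 -0.07 0 0 0;0 0 -0.07 0 0 0")

```text
clock: 19.38
tcp_pos: [557.1, -52.9, 216.2]
orientation: [[0.213, 0.977, -0.003], [0.977, -0.213, 0.002], [0.001, -0.003, -1.0]]
wrist_force: [-0.1, -0.3, -0.4]
width: 21.0
grip_force: 40.2
```

>>> play_rows(plan="0 0 0.03 0 0 0;0 0 0.055 0 0 0;0 0 0.063 0 0 0;0 0 0.066 0 0 0;0 0 0.068 0 0 0")

```text
clock: 20.0
tcp_pos: [557.8, -53.1, 151.5]
orientation: [[0.213, 0.977, 0.001], [0.977, -0.213, 0.001], [0.001, 0.001, -1.0]]
wrist_force: [-4.8, 0.8, 18.7]
width: 21.0
grip_force: 43.1
```

>>> play_rows(plan="0 0 0.001 0 0 0;0 0 0.001 0 0 0;0 0 0.001 0 0 0")

```text
clock: 20.38
tcp_pos: [558.0, -53.1, 151.5]
orientation: [[0.213, 0.977, 0.002], [0.977, -0.213, 0.0], [0.001, 0.002, -1.0]]
wrist_force: [-5.5, 1.7, 16.2]
width: 21.0
grip_force: 43.4
```

>>> play_rows(plan="0 0 -0.03 0 0 0;0 0 -0.06 0 0 0;0 0 -0.07 0 0 0;0 0 -0.07 0 0 0;0 0 -0.07 0 0 0")

```text
clock: 21.0
tcp_pos: [557.1, -53.0, 217.3]
orientation: [[0.213, 0.977, -0.002], [0.977, -0.213, 0.002], [0.001, -0.003, -1.0]]
wrist_force: [0.1, 0.5, -1.7]
width: 20.8
grip_force: 40.3
```

>>> play_rows(plan="0 0 0.03 0 0 0;0 0 0.055 0 0 0;0 0 0.063 0 0 0;0 0 0.066 0 0 0;0 0 0.0665 0 0 0")

```text
clock: 21.62
tcp_pos: [557.8, -53.1, 152.6]
orientation: [[0.213, 0.977, 0.0], [0.977, -0.213, 0.001], [0.001, 0.0, -1.0]]
wrist_force: [-0.6, 0.6, -1.4]
width: 21.3
grip_force: 40.2
```

>>> play_rows(plan="0 0 0 0 0 0;0 0 0 0 0 0")

```text
clock: 21.88
tcp_pos: [557.7, -53.0, 152.5]
orientation: [[0.213, 0.977, 0.0], [0.977, -0.213, 0.001], [0.001, -0.0, -1.0]]
wrist_force: [1.0, 0.3, -2.1]
width: 21.1
grip_force: 40.2
```

>>> play_rows(plan="0 0 0.001 0 0 0;0 0 0.001 0 0 0;0 0 0.001 0 0 0", grip=0.026)

```text
clock: 22.25
tcp_pos: [557.5, -53.0, 151.1]
orientation: [[0.213, 0.977, -0.0], [0.977, -0.213, 0.001], [0.001, -0.001, -1.0]]
wrist_force: [-0.4, -0.2, 0.7]
width: 26.0
grip_force: 0.0
```

>>> play_rows(plan="0 0 0 0 0 0;0 0 0 0 0 0;0 0 0 0 0 0;0 0 0 0 0 0", grip=0.075)

```text
clock: 22.75
tcp_pos: [557.5, -53.0, 151.1]
orientation: [[0.213, 0.977, -0.0], [0.977, -0.213, 0.001], [0.001, -0.001, -1.0]]
wrist_force: [0.1, -0.8, -0.1]
width: 75.1
grip_force: 0.0
```

>>> play_rows(plan="0 0 -0.02 0 0 0;0 0 -0.06 0 0 0;0 0 -0.11 0 0 0;0 0 -0.15 0 0 0;0 0 -0.15 0 0 0")

```text
clock: 23.38
tcp_pos: [558.4, -53.3, 304.1]
orientation: [[0.213, 0.977, 0.005], [0.977, -0.213, -0.001], [0.001, 0.005, -1.0]]
wrist_force: [-0.4, -0.6, -0.7]
width: 75.2
grip_force: 0.0
```

```bash
python3 - <<'E'
from arc import *
s=get_state();print(tost(s['tcp_pos']),s['wrist_force'],s['clock'])
cov()
im,d=read_camera('scene'); cv2.imwrite('pics/s5.png',cv2.resize(im[90:290,270:530],None,fx=2.8,fy=2.8))
E
```

```text
[-13.14586071  -0.92942994 304.08345739] [-0.36301177 -0.61098987 -0.73423838] 23.375
scene 369 n [ 0.98  0.02 -0.19] ang 101.0 c [ 85. -21. 164.] [[72.0, -80.0, 90.0], [95.0, 75.0, 196.0]]
top 374 n [ 0.98 -0.02 -0.17] ang 100.0 c [ 76.  55. 143.] [[63.0, 30.0, 66.0], [90.0, 80.0, 197.0]]
```

View pics/s5.png

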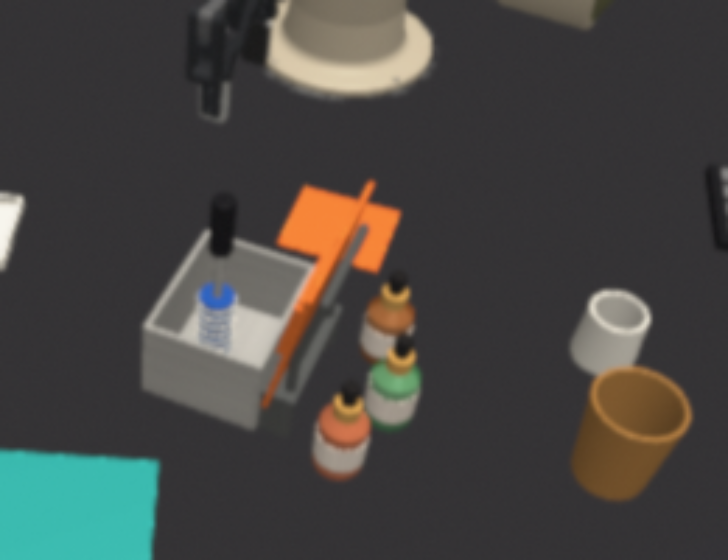

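The brush stands upright in the tank at crop (218,280), the cover leans on the posts, and the bottles and cup are in place. Handing in.

```bash
python3 -c "
from cell import *
print(job_done())"
```

```text
the job is handed in; nothing more can be done
None
```

The job is handed in (verdict not shown): the cover stands in the slot leaning on the posts, the brush made two down-and-up strokes and stands upright in the tank, bristles down, and the last picture shows the bottles and cup undisturbed.

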